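# Tare the baker's scale for an icing pot

### The job

Gently set the small empty terracotta-coloured pot upright in the middle of the kitchen scale's round steel pan and let go of it. The needle will swing; then tare the scale: turn the bar knob in the middle of the sloping dial, which turns the whole dial face, until the wedge-shaped zero mark on the dial's rim stands right at the needle's tip, and let go. Leave the pot standing on the pan and everything else on the bench where it is.

Things in the scene. Friction and masses are not known exactly. Their poses are not given: they have to be found in the camera images.
- pot: Loose round open-topped pot of plain terracotta, outer diameter 62 mm (58 mm at the foot), 85 mm tall, walls 4 mm, 0.2 to 0.45 kg. Origin: centre of its underside; z up along its axis. Starts upright on the bench.
- scale: Kitchen scale, grey housing fixed to the bench, 250 mm deep (x -115 to +135 mm), 165 mm wide. Origin on the bench under it; x from the dial side to the pan side, z up. Front half: a face sloping 35 degrees (upper edge x = 0, 100 mm high; lower edge x = -115 mm, 20 mm high) with the dial, whose normal so leans 35 degrees from vertical towards -x. Rear half: a block 100 mm high under the pan.
- pan_top (a point): Centre of the upper face of the scale's flat round steel pan, 140 mm diameter, 5 mm thick, 125 mm above the bench when empty; at x = 70 mm of the scale. Axes as the scale's. Moves with the pan.
- pan (a joint): How far the pan is pressed down (m): 0 empty, sinks 1 mm per newton, stop at 0.018. The pot alone sinks it 2 to 5 mm.
- knob_grip (a point): On the tare knob's axis, where to pinch it: a black bar 46 mm long, 12 mm thick, 30 mm tall across the centre of the white dial plate (136 mm diameter, 4 mm thick, turns with it). The point is 26 mm above the plate's underside, 8 mm below the bar's top. Axes turn with the dial: z out along the dial's normal, x along the bar to the zero mark, y across the bar.
- zero_mark (a point): The zero mark, a black wedge on the dial plate's rim, 56 mm from the dial's axis (other marks are thin ticks). This point is 6 mm above the plate's underside. Turns with the dial and knob.
- dial (a joint): Angle of the dial plate and its knob (rad), clockwise positive as seen facing the dial; at 0 the zero mark points straight up the slope. Stays where it is left (light friction, 0.04 N m).
- needle_tip (a point): Tip of the scale's needle, a dark metal strip 5 mm wide over the dial plate, 56 mm from the dial's axis, at the same height over the plate as the zero_mark point. Cannot be touched; the pan moves it.
- needle (a joint): Angle of the needle (rad), clockwise positive, measured as the dial's: the scale reads zero when needle and dial angles are equal. It points straight up the slope with the pan empty and swings 0.24 rad per mm of pan travel.
- cutter: Bystander: steel ring biscuit cutter, 68 mm diameter, 28 mm tall, loose, near the pot. Origin: centre of its underside.
- palette_knife: Bystander: palette knife lying beside the scale, 220 mm long, loose.
- sugar_jar: Bystander: white jar with steel lid, 90 mm diameter, 160 mm tall, loose. Origin: centre of its underside.
- bowl: Bystander: white bowl, 130 mm diameter, 70 mm tall, loose. Origin: centre of its underside.
- colour_bottle: Bystander: small amber bottle, 36 mm diameter, 75 mm tall, loose. Origin: centre of its underside.
Mind the look-alikes: they are no part of the job. There is more than one size of the pot; the one meant has the size given above.

How it is judged (in metres and radians):
On the way, in this order (a step that is already met when the one before it is completed fails the run):
1. the pot stands upright in the middle of the pan, released and at rest (horizontal distance between pot and pan_top below 0.03 m and z of pot in the frame of pan_top between -0.006 and 0.006 m and angle between pot's own z axis and vertical below 0.1 rad and linear speed of pot below 0.02 m/s and contact force between the fingers and pot below 0.1 N), for 0.5 s.
2. with the pot on the pan, the zero mark is brought to the needle's tip (all of step 1 and distance between needle_tip and zero_mark below 0.006 m), for 0.3 s.
At the end, for the whole second after the job is handed in: The pot stands upright (within 6 degrees) and still on the pan, released, its centre within 30 mm of the pan's centre, and the dial rests with its zero mark within 6 mm (about 6 degrees) of the needle's tip (all of step 2 and velocity of joint dial between -0.05 and 0.05 rad/s); the robot touches nothing.
It fails at once if the pan is slammed or pressed down 14 mm or more (value of joint pan above 0.014 m).
It fails at once if a bystander is moved by more than 30 mm (distance of any of cutter, palette_knife, sugar_jar, bowl, colour_bottle from where it was at the start of the episode above 0.03 m).
It also fails if it takes over 51 s, if anything falls off the work surface, if the arm or the gripper's body presses on something with over 40 N, if the wrist force passes 120 N, or if a joint passes its speed limit or range.

### The arm

A 6-joint arm with a two-finger parallel gripper is mounted at the origin on the work surface. World frame = base frame: x ahead of the robot, y to its left, z up, the work surface at z = 0. Lengths are in m, angles in degrees, forces in N, time in s.
With the tool pointing down it reaches from about 0.325 to 0.775 m from the base axis. Payload 9.3 kg.
Tool frame: the origin (TCP) lies midway between the tips of the shut fingers; the grasp point (between the pads) lies 19 mm behind it (arm.tcp_to_grasp is the distance from the TCP to the grasp point, in m); z points along the fingers, y is the line along which they close (so a half turn about z gives the same grasp; the last joint's range is limited). The gripper opens to 85 mm and grips with 20 to 120 N. Pads are 22 mm wide; open, the fingers measure 114 mm over their backs; the gripper's body (76 mm by 85 mm) begins 54 mm behind the grasp point. The pads swing forward as they close: fully open they stand 13 mm farther back than shut.
Start: joints at [58.121, 14.817, 1.232, 76.415, 0, 81.257], TCP at [0.216, 0.506, 0.231] pointing down, gripper open.
Joint ranges: [-174.27, 174.27], [-52.1, 104.24], [-59.71, 78.15], [-110.17, 111.67], [-87.03, 83.33], [-180, 180]. Speed limits (degrees/s): [127.2, 127.2, 159.86, 180, 180, 180].

### API

Orientations are given as [roll, pitch, yaw] about the fixed x, y, z axes, in that order (R = Rz(yaw) Ry(pitch) Rx(roll)).
In Python, from workcell import arm gives the robot as it stands. The module is installed in compiled form; this text tells all that it offers.
- The arm moves only by the tool move_arm, never from a script. Its arguments are lists of equal length, an entry for each row: "claw": the closure, from -1 (fully open) to 1 (shut); "dp": the shift along the world's x, y, z in m, a list of three; "dr": the turn, a rotation vector about the world's x, y, z in rad, a list of three. In form: {"claw": [claw, ...], "dp": [[tx, ty, tz], ...], "dr": [[rx, ry, rz], ...]}. A call has 1 to 10 rows; each row shifts and turns the commanded pose from where the row before left it; what a row does not reach is not made up. A row lasts 1/10 s, in which the tool goes at most 50 mm and 8.59 degrees, less where a joint would pass 70% of its speed; a pose out of reach is approached as far as the arm can. A call is refused whole if a number of a shift passes 0.05 or a number of a turn 0.15, either way. A call with a gripper value outside its range is refused whole. The fingers move at their own pace and stop on an object; "force" is the grip in N (left out, the last holds). Time passes only in rows, so rows that do not move let the fingers close. It gives the time, the measured TCP pose, the force, the opening and the grip force at its end, in the units of the state.
- arm.state(): the state, without advancing time (a new reading comes with each control period).
- arm.camera(name): name is "scene" or "top" or "wrist"; returns (picture, depth): 420x560x3 uint8, red, green, blue; 420x560 float32, m along the optical axis (not along the pixel's ray), 0 where there is no reading.
- arm.camera_params(name): a dict with "fx", "fy", "cx", "cy" (pixels), "R" (3x3) and "t" (3): a world point X has camera coordinates R X + t. Camera axes: x right, y down, z forward; pixel columns grow to the right and rows downward; lengths in m; the calibration is good to about 2 mm. The wrist camera is an equidistant fisheye: a pixel r from the principal point sees the ray r / f radians off the axis. A picture is of the moment at which its call begins: read the wrist's pose just before it. camera_params takes no time and is no camera call; for the wrist camera it gives the pose at the moment of the call.
- arm.job_done(): hands the job in; it is judged then, once.
The state is a dict: "t": time; "joint_positions": joint angles; "qvel": joint speeds; "tau": joint torques, N m; "tool_pos": TCP position; "ee_rot": TCP orientation; "ft_force": force on the tool from outside, world axes, zero at the start; "wrist_torque": the same for the moment, N m; "width": opening from 0.0 (shut) to 1.0 (fully open); "finger_force": force on a finger pad.
Only numpy, scipy, OpenCV 4.12 (cv2) and the standard library are available. Lean on these libraries where they do the work, as an engineer would, in place of code of your own. Each camera call takes 0.05 s, during which the arm holds its last target. There are 200 camera calls.

## Working session

There is one attempt and no reset: what is moved stays moved. The work goes in short steps, Python scripts to look and compute and a tool call to move; the robot and the scene stay as the last step left them, time stands still between calls to the robot, and variables do not carry over. Pictures are saved under pics/ and viewed, at most 10 in all, crops included, and the job is handed in when it is done.

Besides the shell and the picture viewer there is one more tool, called after ">>>" in YAML: its name, and indented under it one key for each argument. move_arm: Moves the arm, as the interface text tells. Its arguments: {"type":"object","properties":{"claw":{"type":"array"},"dp":{"type":"array"},"dr":{"type":"array"},"force":{"type":"number"}},"required":["claw","dp","dr"]}

```bash
mkdir -p pics
python3 - <<'E'
from workcell import arm
import cv2, numpy as np
s=arm.state();print(s)
for n in("scene","top"):
    p=arm.camera_params(n);print(n,p)
    im,d=arm.camera(n);cv2.imwrite(f"pics/{n}0.png",im[:,:,::-1]);np.savez(f"{n}0.npz",im=im,d=d,**p)
E
```

```text
{'t': 0.0, 'joint_positions': array([ 5.81181184e+01,  1.48495947e+01,  1.18958320e+00,  7.64166420e+01,
       -1.08353980e-03,  8.12584104e+01]), 'qvel': array([-0.02698701,  0.01669431, -0.02393892,  0.01948782,  0.05032081,
        0.0237501 ]), 'tau': array([-7.28472105e-05, -5.55639875e+01,  3.44533718e+01,  1.34690915e-02,
       -1.05052402e-04,  7.46972830e-06]), 'tool_pos': array([0.21597944, 0.50550205, 0.23067604]), 'ee_rot': array([-1.79924072e+02, -1.05787061e-02,  1.56859702e+02]), 'ft_force': array([-0.38812887,  0.15066917, -1.02532741]), 'wrist_torque': array([-0.00835724,  0.00931562,  0.01743459]), 'finger_force': 0.0, 'width': 1.0012235045018845}
scene {'fx': 528.9420049624582, 'fy': 528.9420049624582, 'cx': 276.1817343065255, 'cy': 213.74990551229078, 'R': array([[ 0.55742189,  0.82995975,  0.02115799],
       [ 0.47553293, -0.29828247, -0.82758444],
       [-0.68055071,  0.471375  , -0.56094236]]), 't': array([-0.34726989, -0.14644958,  1.64007924])}
top {'fx': 492.01164305138695, 'fy': 492.01164305138695, 'cx': 280.2497750438782, 'cy': 205.4126605456745, 'R': array([[-1.46480918e-02, -9.99892412e-01, -7.73563817e-04],
       [-9.72247546e-01,  1.44237576e-02, -2.33509451e-01],
       [ 2.33495486e-01, -2.66837235e-03, -9.72354224e-01]]), 't': array([0.0452776 , 0.54916679, 1.17299149])}
```

View pics/scene0.png

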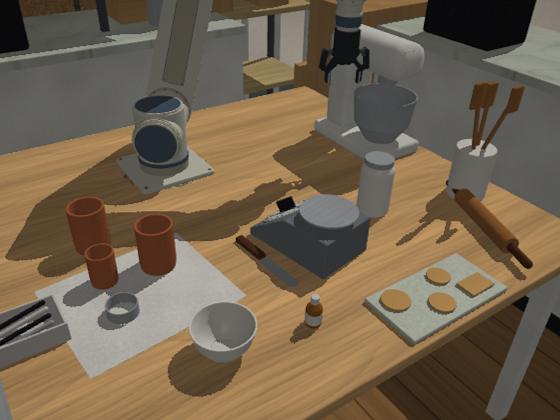

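View pics/top0.png

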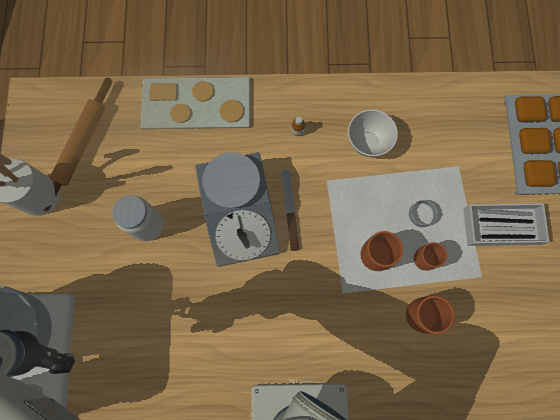

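The candidate pots in the top view are at (431,256), which is the small one, (382,251) and (431,314). In the scene view they are at (101,266), (155,245) and (88,226). The small one fits the 62 mm size. The scale's pan is at (231,181) and its dial at (243,235). Next I measure positions and check the choice in a close crop.

```bash
cat > h.py <<'E'
import numpy as np, cv2
def pts(z):
    d=z['d'];v,u=np.mgrid[:420,:560]
    c=np.stack([(u-z['cx'])/z['fx']*d,(v-z['cy'])/z['fy']*d,d],-1)
    return (c-z['t'])@z['R']
def plane(z,u,v,h):
    r=z['R'].T@np.array([(u-z['cx'])/z['fx'],(v-z['cy'])/z['fy'],1]);o=-z['R'].T@z['t']
    return o+r*(h-o[2])/r[2]
def circ(p):
    A=np.c_[2*p,np.ones(len(p))];s=np.linalg.lstsq(A,(p**2).sum(1),rcond=None)[0]
    return s[:2],np.sqrt(s[2]+s[:2]@s[:2])
E
python3 - <<'E'
from h import *
z=dict(np.load('top0.npz'));P=pts(z);im=z['im']
def box(u0,u1,v0,v1):
    m=np.zeros((420,560),bool);m[v0:v1,u0:u1]=1;return m
hsv=cv2.cvtColor(im,cv2.COLOR_RGB2HSV)
for n,b in(("small",(405,460,235,280)),("A",(355,410,225,280)),("B",(400,460,290,345))):
    m=box(*b)&(P[...,2]>0.02)&(hsv[...,1]>100);h=np.percentile(P[m][:,2],97)
    q=P[m&(P[...,2]>h-0.006)][:,:2].astype(np.float32);c,r=cv2.minEnclosingCircle(q);print(n,h,c,r)
m=box(190,270,145,215)&(abs(P[...,2]-.125)<.008);q=P[m][:,:2].astype(np.float32)
print("pan",np.median(P[m][:,2]),cv2.minEnclosingCircle(q),q.mean(0))
# slope plane
m=box(215,272,205,265)&(P[...,2]>.02)&(im.min(2)>150);q=P[m];c=q.mean(0);n=np.linalg.svd(q-c,full_matrices=0)[2][2];n*=np.sign(n[2])
print("dial",c,n,np.degrees(np.arccos(n[2])),np.degrees(np.arctan2(-n[1],-n[0])))
for nme,b in(("cutter",(408,445,195,228)),):
    m=box(*b)&(P[...,2]>0.015);q=P[m][:,:2].astype(np.float32);print(nme,cv2.minEnclosingCircle(q))
a=cv2.resize(im[150:270,190:300],None,fx=4.5,fy=4.5,interpolation=2);b=cv2.resize(im[190:340,350:465],(414,540),interpolation=2)
cv2.imwrite('pics/crop.png',np.hstack([a[:, :380],b])[:,:,::-1])
E
```

```text
small 0.08762869466597685 (0.34553802013397217, -0.15914605557918549) 0.21700671315193176
A 0.12092049643316864 (0.3548128008842468, -0.10222478210926056) 0.17104487121105194
B 0.12067563767663098 (0.2684260606765747, -0.1576545238494873) 0.19838671386241913
pan 0.1250946514256735 ((0.6022469997406006, 0.15637627243995667), 0.07047685235738754) [0.6010863  0.15588991]
dial [0.50701739 0.16777189 0.0902025 ] [-0.61596776 -0.13596804  0.77594872] 39.10887408779446 12.4477928580965
cutter ((0.40640032291412354, -0.16242510080337524), 0.2498987764120102)
```

View pics/crop.png

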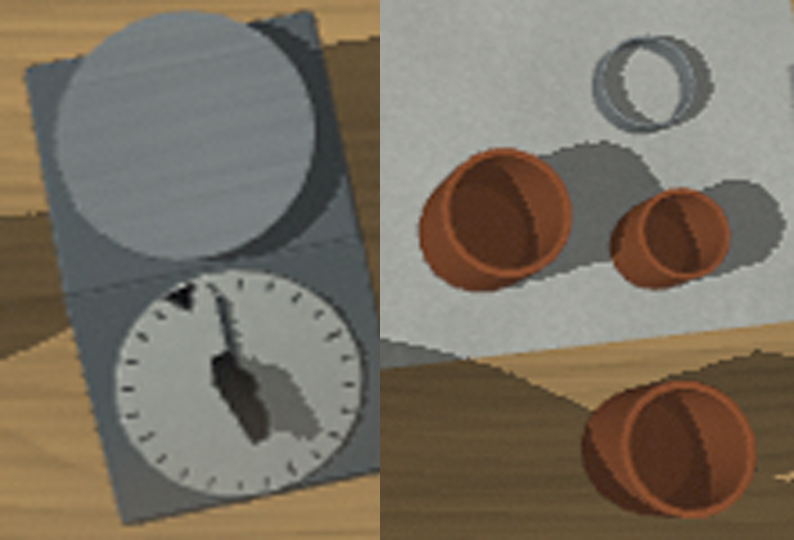

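The left of the crop shows the dial, with the wedge at (182,297) and the needle at (215,290), and the bar knob pointing along the wedge. On the right, the small pot's rim is at (685,232); it is clearly smaller than the other two. Refining the numbers.

```bash
cat > m.py <<'E'
from h import *
z=dict(np.load('top0.npz'));P=pts(z);im=z['im'];hsv=cv2.cvtColor(im,cv2.COLOR_RGB2HSV)
def box(u0,u1,v0,v1):
    m=np.zeros((420,560),bool);m[v0:v1,u0:u1]=1;return m
for n,b,h,r in(("small",(408,462,232,285),.085,.031),("A",(355,410,225,280),.12,.045),("B",(400,460,290,345),.12,.045)):
    m=box(*b)&(abs(P[...,2]-h)<.006)&(hsv[...,1]>100)
    q=P[m][:,:2];c=np.median(q,0);q=q[np.linalg.norm(q-c,axis=1)<r*1.6];print(n,cv2.minEnclosingCircle(q.astype(np.float32)),np.mean(q,0),len(q))
m=box(408,445,197,228)&(abs(P[...,2]-.026)<.006);q=P[m][:,:2];c=np.median(q,0);q=q[np.linalg.norm(q-c,axis=1)<.06];print("cutter",cv2.minEnclosingCircle(q.astype(np.float32)))
m=(box(210,275,200,270)&(im.min(2)>140)).astype(np.uint8)
k=max(cv2.findContours(m,0,1)[0],key=cv2.contourArea);hull=cv2.convexHull(k);e=cv2.fitEllipse(hull);print(e)
pan=np.array([.6015,.156]);yaw=np.radians(12.4);o=-z['R'].T@z['t']
def ray(u,v,n,p):
    r=z['R'].T@np.array([(u-z['cx'])/z['fx'],(v-z['cy'])/z['fy'],1]);return o+r*(n@(p-o))/(n@r)
for i in range(4):
    cx=np.array([np.cos(yaw),np.sin(yaw),0]);n=-np.sin(np.radians(35))*cx+[0,0,np.cos(np.radians(35))]
    O=np.r_[pan,0]-.07*cx; p=O-.0575*cx+[0,0,.06]+.004*n
    q=np.array([ray(u,v,n,p) for u,v in hull[:,0]])
    ux=np.cos(np.radians(35))*cx+[0,0,np.sin(np.radians(35))];uy=np.cross(n,ux)
    (a,b),r=cv2.minEnclosingCircle(np.c_[(q-p)@ux,(q-p)@uy].astype(np.float32))
    D=p+a*ux+b*uy; yaw=np.arctan2(pan[1]-D[1],pan[0]-D[0]);print(np.degrees(yaw),D,r,a,b)
w=ray(190+182/4.5,150+297/4.5,n,D)-D;print("zero ang cw",np.degrees(np.arctan2(-w@uy,w@ux)),np.linalg.norm(w))
w=ray(190+212/4.5,150+287/4.5,n,D+.003*n)-D;print("needle ang cw",np.degrees(np.arctan2(-w@uy,w@ux)),np.linalg.norm(w))
E
python3 m.py
```

```text
small ((0.41825202107429504, -0.3319229781627655), 0.031094595789909363) [ 0.41777973 -0.33034383] 142
A ((0.4287770390510559, -0.2071174681186676), 0.042946357280015945) [ 0.42867234 -0.2050686 ] 241
B ((0.27613961696624756, -0.31315845251083374), 0.043668318539857864) [ 0.27566373 -0.31285888] 288
cutter ((0.53492271900177, -0.3347080647945404), 0.035212207585573196)
((237.96139526367188, 227.52525329589844), (31.41645622253418, 52.28239822387695), 64.15660858154297)
10.315888017582747 [0.47679585 0.13330169 0.06546482] 0.06549690663814545 0.003815027419477701 0.0046095773577690125
10.196439696394862 [0.47717871 0.13363904 0.06571216] 0.0657360628247261 0.004246257245540619 0.0002633396943565458
10.191455090830482 [0.47719099 0.13365242 0.06572209] 0.06575049459934235 0.004263568669557571 1.0987975656462368e-05
10.191247609095289 [0.4771915  0.13365297 0.06572251] 0.0657510980963707 0.004264300689101219 4.5736686615782673e-07
zero ang cw -18.365360165400208 0.05674995454019277
needle ang cw -0.7631589162787185 0.05760804061479494
```

Measurements agree with the given sizes: pot radius 31.1 mm at (0.418,-0.332), pan at (0.6015,0.156), scale yaw about 10°, needle at about 0. Moving above the pot.

>>> move_arm:
  claw: [-1,-1,-1,-1,-1,-1,-1,-1,-1,-1]
  dp:
    - [0.031,-0.031,0]
    - [0.031,-0.031,0]
    - [0.031,-0.031,0]
    - [0.031,-0.031,0]
    - [0.031,-0.031,0]
    - [0.031,-0.031,0]
    - [0.031,-0.031,0]
    - [0.031,-0.031,0]
    - [-0.004,-0.049,0]
    - [-0.004,-0.049,0]
  dr:
    - [0,0,0]
    - [0,0,0]
    - [0,0,0]
    - [0,0,0]
    - [0,0,0]
    - [0,0,0]
    - [0,0,0]
    - [0,0,0]
    - [0,0,0]
    - [0,0,0]
  force: 25

```text
t: 1.1
tool_pos: [0.4564, 0.158, 0.2303]
ee_rot: [-179.9, -0.1, 156.9]
ft_force: [1.3, 0.1, 0.2]
width: 1.001
finger_force: 0.0
```

>>> move_arm:
  claw: [-1,-1,-1,-1,-1,-1,-1,-1,-1,-1]
  dp:
    - [-0.004,-0.049,0]
    - [-0.004,-0.049,0]
    - [-0.004,-0.049,0]
    - [-0.004,-0.049,0]
    - [-0.004,-0.049,0]
    - [-0.004,-0.049,0]
    - [-0.004,-0.049,0]
    - [-0.004,-0.049,0]
    - [-0.004,-0.049,0]
    - [-0.004,-0.049,0]
  dr:
    - [0,0,0]
    - [0,0,0]
    - [0,0,0]
    - [0,0,0]
    - [0,0,0]
    - [0,0,0]
    - [0,0,0]
    - [0,0,0]
    - [0,0,0]
    - [0,0,0]

```text
t: 2.1
tool_pos: [0.4153, -0.3322, 0.2311]
ee_rot: [180.0, -0.0, 156.8]
ft_force: [0.9, 0.6, 0.1]
width: 0.998
finger_force: 0.0
```

>>> move_arm:
  claw: [-1,-1,-1,-1,-1,-1,-1,-1,-1,-1]
  dp:
    - [0.003,0,-0.03]
    - [0,0,-0.03]
    - [0,0,-0.03]
    - [0,0,-0.03]
    - [0,0,-0.025]
    - [0,0,-0.02]
    - [0,0,-0.015]
    - [0,0,-0.007]
    - [0,0,0]
    - [0,0,0]
  dr:
    - [0,0,0]
    - [0,0,0]
    - [0,0,0]
    - [0,0,0]
    - [0,0,0]
    - [0,0,0]
    - [0,0,0]
    - [0,0,0]
    - [0,0,0]
    - [0,0,0]

```text
t: 3.1
tool_pos: [0.4193, -0.3305, 0.0448]
ee_rot: [-180.0, 0.0, 156.9]
ft_force: [0.0, -0.2, 0.5]
width: 1.0
finger_force: 0.0
```

>>> move_arm:
  claw: [1,1,1,1,1,1,1,1]
  dp:
    - [0,0,0]
    - [0,0,0]
    - [0,0,0]
    - [0,0,0]
    - [0,0,0]
    - [0,0,0]
    - [0,0,0]
    - [0,0,0]
  dr:
    - [0,0,0]
    - [0,0,0]
    - [0,0,0]
    - [0,0,0]
    - [0,0,0]
    - [0,0,0]
    - [0,0,0]
    - [0,0,0]
  force: 30

```text
t: 3.9
tool_pos: [0.4195, -0.3309, 0.0454]
ee_rot: [-179.9, 0.1, 156.9]
ft_force: [-1.0, -0.8, 4.2]
width: 0.732
finger_force: 31.5
```

>>> move_arm:
  claw: [1,1,1,1,1,1,1,1,1]
  dp:
    - [0,0,0.01]
    - [0,0,0.02]
    - [0,0,0.03]
    - [0,0,0.035]
    - [0,0,0.035]
    - [0,0,0.035]
    - [0,0,0.03]
    - [0,0,0.02]
    - [0,0,0]
  dr:
    - [0,0,0]
    - [0,0,0]
    - [0,0,0]
    - [0,0,0]
    - [0,0,0]
    - [0,0,0]
    - [0,0,0]
    - [0,0,0]
    - [0,0,0]

```text
t: 4.8
tool_pos: [0.4196, -0.3307, 0.2625]
ee_rot: [-179.9, 0.3, 156.9]
ft_force: [-0.2, 0.9, -3.0]
width: 0.726
finger_force: 34.0
```

>>> move_arm:
  claw: [1,1,1,1,1,1,1,1,1,1]
  dp:
    - [0.007,0.02,0]
    - [0.014,0.038,0]
    - [0.014,0.038,0]
    - [0.014,0.038,0]
    - [0.014,0.038,0]
    - [0.014,0.038,0]
    - [0.014,0.038,0]
    - [0.014,0.038,0]
    - [0.014,0.038,0]
    - [0.014,0.038,0]
  dr:
    - [0,0,0]
    - [0,0,0]
    - [0,0,0]
    - [0,0,0]
    - [0,0,0]
    - [0,0,0]
    - [0,0,0]
    - [0,0,0]
    - [0,0,0]
    - [0,0,0]

```text
t: 5.8
tool_pos: [0.5518, 0.0336, 0.258]
ee_rot: [-180.0, -0.1, 156.9]
ft_force: [1.1, -0.1, -3.4]
width: 0.73
finger_force: 34.2
```

>>> move_arm:
  claw: [1,1,1,1,1,1]
  dp:
    - [0.014,0.038,0]
    - [0.014,0.038,0]
    - [0.014,0.032,0]
    - [0.007,0.017,0]
    - [0,0,0]
    - [0,0,0]
  dr:
    - [0,0,0]
    - [0,0,0]
    - [0,0,0]
    - [0,0,0]
    - [0,0,0]
    - [0,0,0]

```text
t: 6.4
tool_pos: [0.6006, 0.1569, 0.2579]
ee_rot: [-179.9, -0.1, 156.9]
ft_force: [-0.1, -0.0, -3.0]
width: 0.733
finger_force: 34.4
```

Run:
```python
from workcell import arm
import cv2
print(arm.state()['tool_pos'],arm.state()['ft_force'])
im,d=arm.camera("scene");cv2.imwrite("pics/s1.png",cv2.resize(im[100:300,200:440],None,fx=3,fy=3)[:,:,::-1])
```

```text
[0.60057047 0.15689602 0.25786772] [-0.09844901 -0.02800554 -2.95515079]
```

View pics/s1.png

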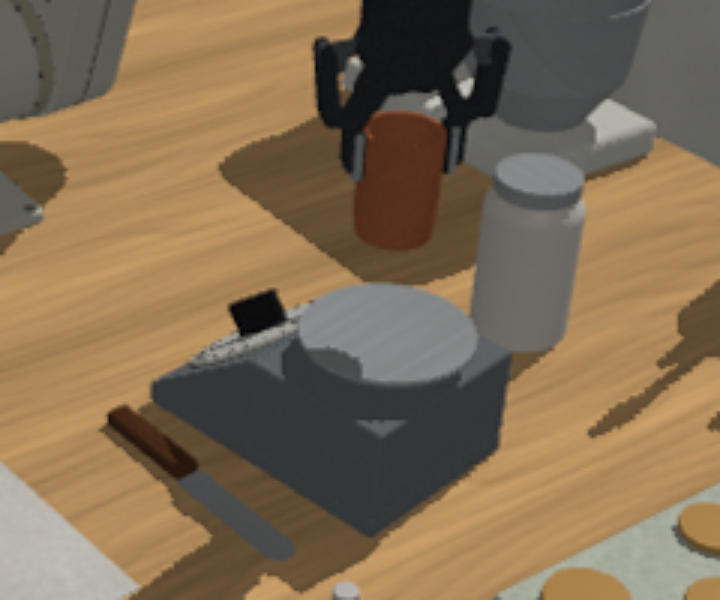

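The pot hangs upright at (400,180) in the crop, over the pan at (388,330). It weighs about 3 N, so the pan should sink about 3 mm. Lowering it.

>>> move_arm:
  claw: [1,1,1,1,1,1,1,1,1,1]
  dp:
    - [0,0,-0.015]
    - [0,0,-0.02]
    - [0,0,-0.02]
    - [0,0,-0.015]
    - [0,0,-0.008]
    - [0,0,-0.005]
    - [0,0,-0.003]
    - [0,0,-0.001]
    - [0,0,-0.001]
    - [0,0,0]
  dr:
    - [0,0,0]
    - [0,0,0]
    - [0,0,0]
    - [0,0,0]
    - [0,0,0]
    - [0,0,0]
    - [0,0,0]
    - [0,0,0]
    - [0,0,0]
    - [0,0,0]

```text
t: 7.45
tool_pos: [0.6012, 0.1568, 0.1716]
ee_rot: [180.0, 0.0, 156.9]
ft_force: [0.4, -0.1, -2.3]
width: 0.732
finger_force: 34.4
```

>>> move_arm:
  claw: [1,1,1,1,1]
  dp:
    - [0,0,-0.001]
    - [0,0,-0.001]
    - [0,0,0]
    - [0,0,0]
    - [0,0,0]
  dr:
    - [0,0,0]
    - [0,0,0]
    - [0,0,0]
    - [0,0,0]
    - [0,0,0]

```text
t: 7.95
tool_pos: [0.6012, 0.1568, 0.1694]
ee_rot: [180.0, 0.0, 156.9]
ft_force: [0.9, 0.1, -1.4]
width: 0.729
finger_force: 34.4
```

Load is transferring to the pan. Another 1.5 mm down, then release.

>>> move_arm:
  claw: [1,1,1,1,-1,-1,-1,-1,-1,-1]
  dp:
    - [0,0,-0.001]
    - [0,0,-0.0005]
    - [0,0,0]
    - [0,0,0]
    - [0,0,0]
    - [0,0,0]
    - [0,0,0]
    - [0,0,0]
    - [0,0,0]
    - [0,0,0]
  dr:
    - [0,0,0]
    - [0,0,0]
    - [0,0,0]
    - [0,0,0]
    - [0,0,0]
    - [0,0,0]
    - [0,0,0]
    - [0,0,0]
    - [0,0,0]
    - [0,0,0]

```text
t: 8.95
tool_pos: [0.6011, 0.1567, 0.1678]
ee_rot: [-180.0, 0.0, 156.9]
ft_force: [0.4, -0.2, -0.3]
width: 1.006
finger_force: 0.0
```

>>> move_arm:
  claw: [-1,-1,-1,-1,-1,-1,-1,-1,-1,-1]
  dp:
    - [0,0,0.01]
    - [0,0,0.02]
    - [0,0,0.03]
    - [0,0,0.03]
    - [0,0,0.03]
    - [-0.04,-0.01,0]
    - [-0.04,-0.01,0]
    - [-0.04,-0.01,0]
    - [-0.04,-0.01,0]
    - [-0.04,-0.01,0]
  dr:
    - [0,0,0]
    - [0,0,0]
    - [0,0,0]
    - [0,0,0]
    - [0,0,0]
    - [0,0,0]
    - [0,0,0]
    - [0,0,0]
    - [0,0,0]
    - [0,0,0]

```text
t: 9.95
tool_pos: [0.3994, 0.1064, 0.2885]
ee_rot: [180.0, 0.1, 156.9]
ft_force: [-0.2, -0.2, 1.5]
width: 1.0
finger_force: 0.0
```

Run:
```python
from workcell import arm
import cv2,numpy as np
s=arm.state();print(s['t'],s['tool_pos'],s['ee_rot'],s['ft_force'],s['joint_positions'])
for n in("top","wrist"):
    p=arm.camera_params(n);im,d=arm.camera(n);np.savez(f"{n}1.npz",im=im,d=d,**p)
    if n=="top": t=cv2.resize(im[145:275,185:300],None,fx=4,fy=4,interpolation=2)
    else: print({k:v for k,v in p.items()});w=im
cv2.imwrite("pics/t1.png",t[:,:,::-1]);cv2.imwrite("pics/w1.png",w[:,:,::-1])
```

```text
9.95 [0.39942342 0.10644584 0.28845498] [1.79977163e+02 5.15604148e-02 1.56870376e+02] [-0.16492552 -0.19942614  1.49936272] [ 3.25606500e+00  5.83174408e-01 -7.54539135e+00  8.18150964e+01
 -2.45640273e-03  2.63856772e+01]
{'fx': 325.19226210127806, 'fy': 325.19226210127806, 'cx': 284.00607383023987, 'cy': 207.7067840897774, 'R': array([[ 0.39244333,  0.91977559, -0.00104729],
       [ 0.88037714, -0.3753029 ,  0.28997211],
       [ 0.26631622, -0.11471963, -0.95703452]]), 't': array([-0.25151084, -0.3624981 ,  0.34300093])}
```

View pics/w1.png

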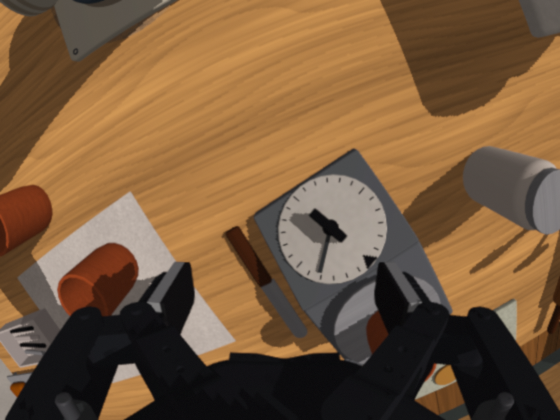

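The wrist view shows the dial centred near (332,228). The needle tip is at about (321,271), the wedge at (371,260), and the bar runs from (312,212) to (346,241). Working out angles and the knob pose from these.

```bash
cat > w.py <<'E'
from h import *
import sys
def wray(z,u,v):
    a=np.array([u-z['cx'],v-z['cy']])/z['fx'];r=np.linalg.norm(a);c=np.r_[a/r*np.sin(r),np.cos(r)]
    return -z['R'].T@z['t'],z['R'].T@c
yaw=np.radians(float(sys.argv[2]) if len(sys.argv)>2 else 10.2);S,C=np.sin(np.radians(35)),np.cos(np.radians(35))
cx=np.array([np.cos(yaw),np.sin(yaw),0]);n=-S*cx+[0,0,C];ux=C*cx+[0,0,S];uy=np.cross(n,ux)
O=np.array([.6015,.156,0])-.07*cx;B=O-.0575*cx+[0,0,.06]
def hit(z,u,v,p):
    o,r=wray(z,u,v);return o+r*(n@(p-o))/(n@r)
ang=lambda w:np.degrees(np.arctan2(-w@uy,w@ux))
def dial(z,u0,u1,v0,v1):
    im=z['im'];m=np.zeros((420,560),np.uint8);m[v0:v1,u0:u1]=(im[v0:v1,u0:u1].min(2)>115)
    m=cv2.morphologyEx(m,cv2.MORPH_OPEN,np.ones((3,3)));k=max(cv2.findContours(m,0,1)[0],key=cv2.contourArea);h=cv2.convexHull(k)[:,0]
    p=B+.004*n;q=np.array([hit(z,u,v,p) for u,v in h]);(a,b),r=cv2.minEnclosingCircle(np.c_[(q-p)@ux,(q-p)@uy].astype(np.float32))
    return p+a*ux+b*uy,r,a,b
if __name__=="__main__":
    z=dict(np.load(sys.argv[1]));D,r,a,b=dial(z,265,400,165,290);print("plate",D,r,a,b)
    for nm,u,v,h in(("wedge",371,260,.0),("needle",321,271,.002),("bar1",312,212,.03),("bar2",346,241,.03)):
        q=hit(z,u,v,D+h*n)-D;print(nm,ang(q),np.linalg.norm(q-n*(q@n)),[q@ux,q@uy])
E
python3 w.py wrist1.npz
python3 - <<'E'
import sys;sys.path.insert(0,'.')
from h import *
z=dict(np.load('top1.npz'));im=z['im'];P=pts(z)
hs=cv2.cvtColor(im,cv2.COLOR_RGB2HSV);m=np.zeros((420,560),bool);m[130:215,190:275]=1
m&=(abs(P[...,2]-.207)<.006)&(hs[...,1]>100);print("pot",cv2.minEnclosingCircle(P[m][:,:2].astype(np.float32)),np.median(P[m][:,2]))
E
```

```text
plate [0.47466555 0.13318635 0.06392392] 0.06794346123933792 0.0011285454966127872 7.354135505011072e-06
wedge -20.07065532696584 0.06314870679044907 [np.float64(0.05931369454595596), np.float64(0.021671289961955213)]
needle 42.02616336585488 0.05435806893255205 [np.float64(0.04037930434688362), np.float64(-0.03639109009823457)]
bar1 158.75154159979195 0.021468647588819872 [np.float64(-0.0200091578453882), np.float64(-0.007780516153269076)]
bar2 -16.973056928739048 0.03078219407874077 [np.float64(0.029441387475292645), np.float64(0.008985998877751132)]
pot ((0.6069722771644592, 0.1556287258863449), 0.028736887499690056) 0.20652100331280832
```

View pics/t1.png

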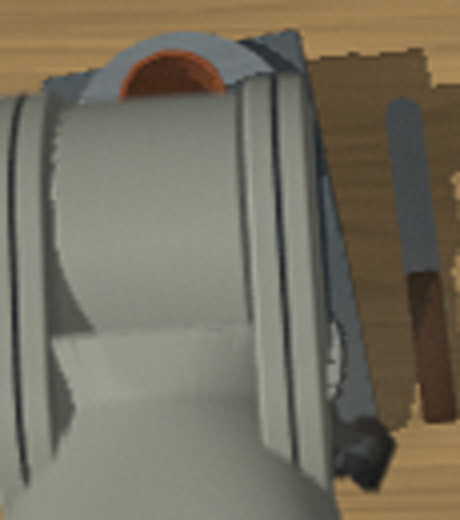

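The plate radius comes out at 67.9 mm against 68 given. The dial is at about -19.5° and the needle at about +42° (3.05 mm of sink, as expected), so the knob needs about 61.5° clockwise. Working out the tool pose for the knob.

```bash
cat > g.py <<'E'
import sys;sys.argv=['x','wrist1.npz']
from w import *
from scipy.spatial.transform import Rotation as Ro
from workcell import arm
D=B+.004*n+.0011*ux
def tgt(th): # dial angle deg cw
    t=np.radians(th);b=np.cos(t)*ux-np.sin(t)*uy;return Ro.from_matrix(np.c_[-b,np.cross(-n,-b),-n])
s=arm.state();R=Ro.from_euler('xyz',s['ee_rot'],degrees=True)
E
python3 - <<'E'
from g import *
T=tgt(-19.5);rv=(T*R.inv()).as_rotvec();print(n,"rotvec",rv,np.degrees(np.linalg.norm(rv)),T.as_euler('xyz',degrees=True))
for h in(.12,.06,.005):print(h,D+h*n,D+h*n-s['tool_pos'])
E
```

```text
[-0.56451141 -0.10157163  0.81915204] rotvec [-0.17729969 -0.60579069  0.89224504] 62.620873342747096 [-166.84420414   32.72973347 -146.42122216]
0.12 [0.40690247 0.12098638 0.16220579] [ 0.00989568  0.01471685 -0.12736532]
0.06 [0.44077316 0.12708068 0.11305666] [ 0.04376636  0.02081114 -0.17651445]
0.005 [0.47182128 0.13266712 0.0680033 ] [ 0.07481449  0.02639758 -0.22156781]
```

>>> move_arm:
  claw: [-1,-1,-1,-1,-1,-1,-1,-1,-1,-1]
  dp:
    - [0.001,0.0015,-0.01]
    - [0.001,0.0015,-0.01]
    - [0.001,0.0015,-0.01]
    - [0.001,0.0015,-0.01]
    - [0.001,0.0015,-0.01]
    - [0.001,0.0015,-0.01]
    - [0.001,0.0015,-0.01]
    - [0.001,0.0015,-0.01]
    - [0.001,0.0015,-0.01]
    - [0.001,0.0015,-0.01]
  dr:
    - [-0.0177,-0.0606,0.0892]
    - [-0.0177,-0.0606,0.0892]
    - [-0.0177,-0.0606,0.0892]
    - [-0.0177,-0.0606,0.0892]
    - [-0.0177,-0.0606,0.0892]
    - [-0.0177,-0.0606,0.0892]
    - [-0.0177,-0.0606,0.0892]
    - [-0.0177,-0.0606,0.0892]
    - [-0.0177,-0.0606,0.0892]
    - [-0.0177,-0.0606,0.0892]

```text
t: 11.05
tool_pos: [0.4116, 0.1221, 0.1886]
ee_rot: [-166.6, 32.8, -146.1]
ft_force: [0.4, 0.5, 0.2]
width: 1.0
finger_force: 0.0
```

>>> move_arm:
  claw: [-1,-1]
  dp:
    - [0,0,0]
    - [0,0,0]
  dr:
    - [0,0,0]
    - [0,0,0]

```text
t: 11.25
tool_pos: [0.4116, 0.1214, 0.1888]
ee_rot: [-166.9, 32.7, -146.7]
ft_force: [-0.0, 0.2, 0.8]
width: 1.004
finger_force: 0.0
```

Run:
```python
from g import *
T=tgt(-19.5);print(s['joint_positions'],(T*R.inv()).as_rotvec())
for h in(.06,.005):print(h,D+h*n-s['tool_pos'])
p=arm.camera_params("wrist");im,d=arm.camera("wrist");np.savez("wrist2.npz",im=im,d=d,**p);cv2.imwrite("pics/w2.png",im[:,:,::-1])
```

```text
[  1.98040052 -16.90609727 -46.78535031  25.46542602   4.57886368
 -26.04822596] [-0.00013892 -0.00146113  0.00410177]
0.06 [ 0.02918262  0.0056583  -0.07569867]
0.005 [ 0.06023075  0.01124474 -0.12075203]
```

View pics/w2.png

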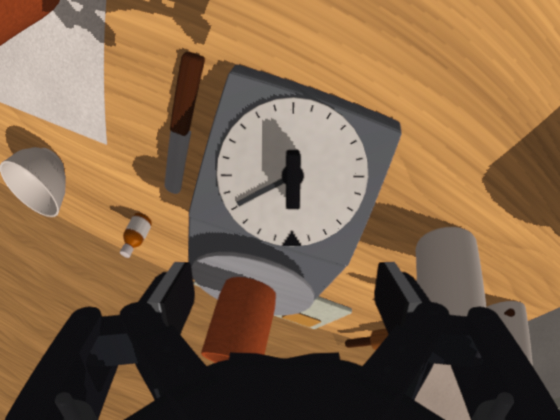

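The bar stands vertical at u≈293, well aligned between the fingers. The wedge is at (291,239), the needle tip at (238,203), and the pot is on the pan at (240,310). Checking the plate centre and angles from this closer view.

Run:
```python
from g import *
z=dict(np.load("wrist2.npz"));print(dial(z,205,380,90,255)[1:])
for nm,u,v,h in(("wedge",291.5,239,.0),("needle",238,203,.002),("barTop1",293.5,151,.03),("barTop2",293.5,208,.03)):
    q=hit(z,u,v,D+h*n)-D;print(nm,ang(q),np.linalg.norm(q-n*(q@n)),q@ux,q@uy)
t=T0=R.as_matrix();print("D in tool",t.T@(D-s['tool_pos']))
```

```text
(0.06847306340932846, 0.0011569770285859704, -0.00014653362450189888)
wedge -18.607517736048546 0.06071611863056961 0.05754227772661973 0.019373521507303842
needle 43.7789048801441 0.05528882378364089 0.03991936076544009 -0.038253087084013704
barTop1 160.01913838119629 0.02504908493246294 -0.02354130066855104 -0.008559428648374851
barTop2 -19.300172776554056 0.02128714132865099 0.020090803026064058 0.007035767173084712
D in tool [0.01841164 0.00708335 0.13912527]
```

>>> move_arm:
  claw: [-1,-1,-1,-1,-1,-1,-1,-1,-1,-1]
  dp:
    - [0.007,0.0014,-0.019]
    - [0.007,0.0014,-0.019]
    - [0.008,0.0014,-0.019]
    - [0.007,0.0014,-0.019]
    - [0.006,0.001,-0.009]
    - [0.006,0.001,-0.009]
    - [0.006,0.001,-0.009]
    - [0.006,0.001,-0.009]
    - [0.004,0.001,-0.005]
    - [0.003,0.0006,-0.004]
  dr:
    - [0,0,0]
    - [0,0,0]
    - [0,0,0]
    - [0,0,0]
    - [0,0,0]
    - [0,0,0]
    - [0,0,0]
    - [0,0,0]
    - [0,0,0]
    - [0,0,0]

```text
t: 12.3
tool_pos: [0.4723, 0.1333, 0.0669]
ee_rot: [-166.9, 32.7, -146.5]
ft_force: [-1.0, 0.9, -0.4]
width: 1.003
finger_force: 0.0
```

>>> move_arm:
  claw: [-1,-1]
  dp:
    - [0,0,0]
    - [0,0,0]
  dr:
    - [0,0,0]
    - [0,0,0]

```text
t: 12.5
tool_pos: [0.4712, 0.1331, 0.067]
ee_rot: [-166.9, 32.7, -146.5]
ft_force: [-0.4, 1.5, 0.1]
width: 0.999
finger_force: 0.0
```

Run:
```python
from g import *
print((tgt(-19)*R.inv()).as_rotvec(),D+.005*n-s['tool_pos'],s['joint_positions'],"D in tool",R.as_matrix().T@(D-s['tool_pos']))
a=-np.radians(62.3)*n;print("turn rotvec",a,a/10)
```

```text
[ 0.00547608 -0.00028195 -0.00623472] [ 0.00057909 -0.00038402  0.00104601] [  3.68112635   1.30676246 -56.14139197  -2.20691855   3.68120245
 -24.81994717] D in tool [-0.00079956 -0.0007885   0.00443018]
turn rotvec [ 0.61381591  0.11044291 -0.89069689] [ 0.06138159  0.01104429 -0.08906969]
```

>>> move_arm:
  claw: [1,1,1,1,1,1,1,1,1,1]
  dp:
    - [0,0,0.001]
    - [0,0,0]
    - [0,0,0]
    - [0,0,0]
    - [0,0,0]
    - [0,0,0]
    - [0,0,0]
    - [0,0,0]
    - [0,0,0]
    - [0,0,0]
  dr:
    - [0,0,0]
    - [0,0,0]
    - [0,0,0]
    - [0,0,0]
    - [0,0,0]
    - [0,0,0]
    - [0,0,0]
    - [0,0,0]
    - [0,0,0]
    - [0,0,0]
  force: 25

```text
t: 13.5
tool_pos: [0.4712, 0.1326, 0.068]
ee_rot: [-166.8, 32.7, -146.5]
ft_force: [-3.4, -3.7, 5.9]
width: 0.138
finger_force: 30.0
```

>>> move_arm:
  claw: [1,1,1,1,1,1,1,1,1,1]
  dp:
    - [0,0,0]
    - [0,0,0]
    - [0,0,0]
    - [0,0,0]
    - [0,0,0]
    - [0,0,0]
    - [0,0,0]
    - [0,0,0]
    - [0,0,0]
    - [0,0,0]
  dr:
    - [0.0614,0.011,-0.0891]
    - [0.0614,0.011,-0.0891]
    - [0.0614,0.011,-0.0891]
    - [0.0614,0.011,-0.0891]
    - [0.0614,0.011,-0.0891]
    - [0.0614,0.011,-0.0891]
    - [0.0614,0.011,-0.0891]
    - [0.0614,0.011,-0.0891]
    - [0.0614,0.011,-0.0891]
    - [0.0614,0.011,-0.0891]

```text
t: 14.5
tool_pos: [0.4713, 0.1318, 0.0679]
ee_rot: [154.6, 24.8, 141.3]
ft_force: [-3.3, -10.0, 4.4]
width: 0.137
finger_force: 29.9
```

>>> move_arm:
  claw: [1,1,1]
  dp:
    - [0,0,0]
    - [0,0,0]
    - [0,0,0]
  dr:
    - [0,0,0]
    - [0,0,0]
    - [0,0,0]

```text
t: 14.8
tool_pos: [0.4713, 0.1317, 0.0679]
ee_rot: [154.7, 24.9, 141.6]
ft_force: [-1.9, -9.2, 5.7]
width: 0.133
finger_force: 29.9
```

Run:
```python
from g import *
print((tgt(43.4)*R.inv()).as_rotvec(),s['joint_positions'],s['ft_force'],s['wrist_torque'])
p=arm.camera_params("wrist");im,d=arm.camera("wrist");np.savez("wrist3.npz",im=im,d=d,**p);cv2.imwrite("pics/w3.png",im[:,:,::-1])
```

```text
[ 0.00752736  0.00053136 -0.00573543] [  3.54891856   1.15449497 -56.09625159  -2.03922181   3.64170406
  37.42601148] [-1.90693272 -9.19915719  5.67309579] [-1.13229226  0.51383826 -0.75301962]
```

View pics/w3.png

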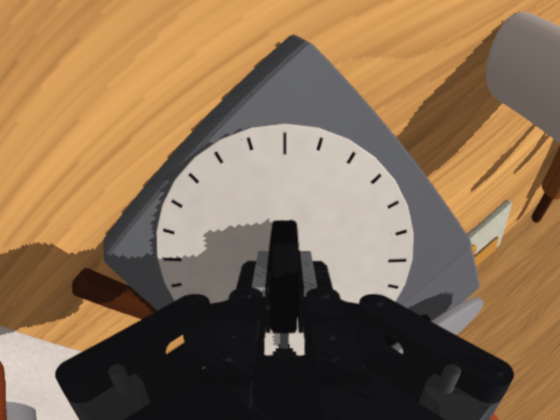

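The bar at (284,270) turned with the fingers, but the zero mark is hidden by the gripper. I open, back off along the normal and check.

>>> move_arm:
  claw: [-1,-1,-1,-1,-1,-1,-1,-1,-1]
  dp:
    - [0,0,0]
    - [0,0,0]
    - [0,0,0]
    - [0,0,0]
    - [0,0,0]
    - [-0.003,-0.0005,0.004]
    - [-0.006,-0.001,0.008]
    - [-0.008,-0.0015,0.012]
    - [-0.01,-0.002,0.016]
  dr:
    - [0,0,0]
    - [0,0,0]
    - [0,0,0]
    - [0,0,0]
    - [0,0,0]
    - [0,0,0]
    - [0,0,0]
    - [0,0,0]
    - [0,0,0]

```text
t: 15.75
tool_pos: [0.4433, 0.1279, 0.1078]
ee_rot: [154.6, 24.8, 141.7]
ft_force: [-0.7, -0.6, 0.4]
width: 1.002
finger_force: 0.0
```

>>> move_arm:
  claw: [-1,-1,-1,-1,-1,-1]
  dp:
    - [-0.01,-0.002,0.02]
    - [-0.01,-0.002,0.025]
    - [-0.01,-0.002,0.025]
    - [-0.005,0,0.015]
    - [0,0,0]
    - [0,0,0]
  dr:
    - [0,0,0]
    - [0,0,0]
    - [0,0,0]
    - [0,0,0]
    - [0,0,0]
    - [0,0,0]

```text
t: 16.35
tool_pos: [0.4089, 0.122, 0.1929]
ee_rot: [154.5, 24.9, 141.7]
ft_force: [-0.4, 0.7, 0.3]
width: 1.0
finger_force: 0.0
```

Run:
```python
from g import *
print(s['t'],s['tool_pos'],s['joint_positions'])
p=arm.camera_params("wrist");im,d=arm.camera("wrist");np.savez("wrist4.npz",im=im,d=d,**p);cv2.imwrite("pics/w4.png",im[:,:,::-1])
```

```text
16.35 [0.4089144  0.12199943 0.19285022] [  1.96788327 -17.47981605 -46.48156449  26.28217183   4.72699371
  36.07217488]
```

View pics/w4.png

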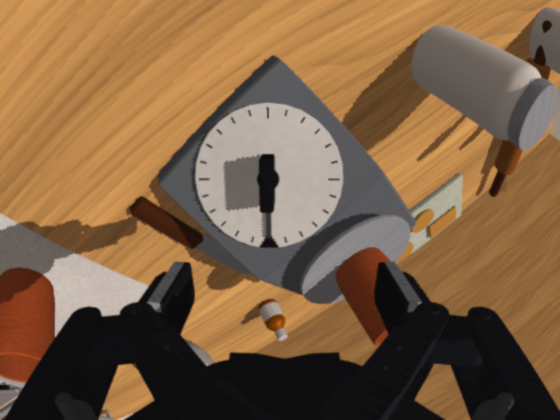

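The needle (266,225) now runs into the wedge (269,243). I check the residual numerically.

Run:
```python
from g import *
z=dict(np.load("wrist4.npz"));g=z['im'].astype(int).min(2)
for r in range(214,247,3):print(r,g[r,256:283])
for nm,u,v,h in(("wedge",268.7,243,0),("needle",266.8,232,.002)):
    q=hit(z,u,v,D+h*n)-D;print(nm,ang(q),np.linalg.norm(q-n*(q@n)))
```

```text
214 [166 167 167 167 163 148 123 100  91  78  60  51  49  54  80 127 159 166
 167 168 167 166 166 166 166 166 167]
217 [167 166 165 165 163 150 122 100  91  78  61  52  51  55  82 129 160 165
 167 167 167 168 168 168 169 170 169]
220 [167 165 165 164 159 144 120 100  91  81  64  52  51  56  82 128 160 168
 168 168 168 169 170 170 170 170 170]
223 [167 167 167 166 161 151 131 105  93  83  65  53  50  53  76 124 158 166
 167 168 167 167 168 169 169 170 170]
226 [167 167 167 167 162 146 117 100  95  84  66  54  50  51  72 122 158 166
 167 167 167 168 168 170 169 170 170]
229 [168 168 167 168 163 148 125 109  98  85  66  53  51  52  72 124 161 169
 169 169 168 169 170 169 170 170 169]
232 [168 168 167 167 165 151 123 102  94  85  66  54  50  52  73 123 161 170
 170 169 168 168 169 170 170 170 170]
235 [168 168 168 169 166 153 126 103  92  78  58  50  49  51  63 101 143 163
 168 167 168 168 169 169 169 170 171]
238 [168 169 169 169 170 169 165 142 100  59  32  23  25  25  25  42  85 122
 148 164 168 169 170 170 171 171 171]
241 [169 170 170 170 166 146 112  78  38  18  13  16  13  15  15  14  15  34
  71 107 141 164 170 170 170 171 170]
244 [167 167 164 146 111  78  37  15  15  15  13  15  14  14  13  14  16  15
  15  34  72 108 140 164 170 169 169]
wedge 43.526563408033645 0.06340379993796623
needle 45.3632606931806 0.05134727673855164
```

The needle's centre is at column 268 and the wedge's at 268.4, so they match within 1 mm (the grey to the left is the needle's shadow). The gripper is clear of everything, so I hand in.

```bash
python3 -c "
from workcell import arm
print(arm.job_done())"
```

```text
the job is handed in; nothing more can be done
None
```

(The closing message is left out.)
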